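# Hang the serving board on the counter hook

### The job

Take the wooden serving board with the hole in its handle out of the rack and hang it on the hook of the counter stand: pass the hole sideways over the hook's upturned tip, then lower the board until it hangs fully home in the throat behind the tip, and let go. Work gently, by feel: never push or knock against the stand or its hook with more than 18 N, and leave the small square board, the jar and the pastry where they are.

Things in the scene. Friction and masses are not known exactly. Their poses are not given: they have to be found in the camera images.
- board: Wooden serving board upright in a rack slot, 254 mm tall, 14 thick, 0.17 to 0.35 kg. Origin: centre of bottom edge; x width, y thickness, z up. Blade 120 wide to z 140, shoulder 86 wide to 152, then handle 50 wide to 254. Through hole in the handle, 26 wide (x), z 160 to 194; solid wood above it, to grip from above across the thickness.
- hole_top (a point): Middle of the upper edge of the board's hole (board x 0, y 0, z 194 mm), the edge that comes to rest on the hook. Axes as the board's.
- rack: Fixed dark wooden rack, base 170 x 200 x 12 mm, two slots along its x at its y +45 and -45 mm, each 18 mm wide, walls up to 57 mm above the counter; the boards stand on the base (12 mm). Either board may be in either slot. Origin: centre of underside; z up.
- stand: Fixed hook stand. Wooden base 150 mm (x), y -140 to +60, 18 high; 22 mm post at y -105, 244 high; at its top a 16 mm square tube along y, ending at y -33, top at z 243, with a brass clamp screw on its +x side. The grey plastic-coated hook sticks out of the tube and points to +y. Origin: on the underside, below the hook; z up. See throat and tube_end for the hook.
- throat (a point): Mean place of the middle of the hook's throat floor (stand x 0, y 9, z 240 mm); axes as the stand's. Hook, open at the top: back plate 30 mm wide (x), its top 14 above the floor, front face 9 behind this point (-y); tongue 10 wide, 10 thick, its top the throat floor, 18 long; upturned tip 6 thick, 10 wide, its top 12 above the floor, 9 to 15 ahead (+y).
- tube_end (a point): Centre of the tube's open end (stand y -33, z 235 mm), axes as the stand's. The hook's shank is clamped here farther in or out: the whole rigid hook lies -25 to +25 mm in y from its mean place. The measured poses do not tell this offset; find it by touch (board's face against the back plate) or by eye. The clamp does not give.
- plain_board: Bystander: small square wooden board without handle or hole, 100 mm wide, 14 mm thick, 100 mm tall, upright in the rack's other slot, loose. Origin: centre of its bottom edge.
- pastry: Bystander: round pastry wrapped in white paper, 68 mm diameter, 32 mm high, loose on the counter. Origin: centre of its underside.
- jar: Bystander: closed amber glass jar with a steel cap, 72 mm diameter, 95 mm high, loose on the counter. Origin: centre of its underside.
Mind the look-alikes: they are no part of the job. What is shaped like the board but green or purple is not meant.

How it is judged:
By the outcome, as a careful person would: the job done as asked, in the order asked, and still so for the second after the job is handed in, with the robot touching nothing.
It also fails if it takes over 61 s, if anything falls off the work surface, if the arm or the gripper's body presses on something with over 40 N, if the wrist force passes 120 N, or if a joint passes its speed limit or range.

### The arm

A 6-joint arm with a two-finger parallel gripper is mounted at the origin on the work surface. World frame = base frame: x ahead of the robot, y to its left, z up, the work surface at z = 0. Lengths are in m, angles in degrees, forces in N, time in s.
With the tool pointing down it reaches from about 0.325 to 0.9 m from the base axis. Payload 3.5 kg.
Tool frame: the origin (TCP) lies on the centre line of the jaws, within the pads' length; the fingertips stand 25 mm ahead of it and the grasp point (between the pads) lies 6 mm ahead of it (r.nose_length is the distance from the TCP to the fingertips, in m); z points along the fingers, y is the line along which they close (so a half turn about z gives the same grasp; the last joint's range is limited). The gripper opens to 85 mm and grips with 20 to 120 N. Pads are 22 mm wide; open, the fingers measure 114 mm over their backs; the gripper's body (76 mm by 85 mm) begins 54 mm behind the grasp point. The pads swing forward as they close: fully open they stand 13 mm farther back than shut.
Start: joints at [57.387, 15.837, -1.513, 72.651, 0, 84.076], TCP at [0.281, 0.558, 0.256] pointing down, gripper open.
Joint ranges: [-178.77, 178.77], [-48.84, 107.48], [-61.69, 71.31], [-111.58, 123.2], [-90, 87.43], [-180, 180]. Speed limits (degrees/s): [147.25, 147.25, 180, 180, 180, 180].

### API

Orientations are given as a 3x3 rotation matrix whose columns are the frame's x, y, z axes.
In Python, from station import r gives the robot as it stands. The module is installed in compiled form; this text tells all that it offers.
- The arm moves only by the tool step_arm, never from a script. Its argument "targets" is a list of rows, each an object with "translation": the shift along the tool's x, y, z scaled (see below), a list of three; "turn": the turn, a rotation vector about the tool's x, y, z scaled (see below), a list of three. In form: [{"translation": [dx, dy, dz], "turn": [ax, ay, az]}, ...]. A call has 1 to 12 rows; each row shifts and turns the commanded pose from where the row before left it, along the tool's axes as they then stand; what a row does not reach is not made up. The controller multiplies each number of a shift by 60 mm and each number of a turn by 0.08 rad. A row lasts 1/8 s, in which the tool goes at most 62.5 mm and 10.7 degrees, less where a joint would pass 70% of its speed; a pose out of reach is approached as far as the arm can. A call with a number of a shift or a turn outside -1 to 1 is refused whole. A call with a gripper value outside its range is refused whole. "hand" is the opening in per cent of the stroke, from 0 (shut) to 100 (fully open), set as the call begins (left out, the last holds). The fingers move at their own pace and stop on an object; "squeeze" is the grip in N (left out, the last holds). Time passes only in rows, so rows that do not move let the fingers close. It gives the time, the measured TCP pose, the force, the opening and the grip force at its end, in the units of the state.
- r.get_state(): the state, without advancing time (a new reading comes with each control period).
- r.read_camera(name): name is "scene" or "top"; returns the picture (480x640x3 uint8, blue, green, red); there is no depth.
- r.camera_info(name): a dict with "intrinsics" (3x3 intrinsics, pixels), "k1" (the pictures are not rectified: a ray, as slopes to the right and down, at radius r is drawn at 1 + k1 r^2 times it, then the intrinsics apply), "cam_to_world" (4x4, takes a point from camera to world coordinates). Camera axes: x right, y down, z forward; pixel columns grow to the right and rows downward; lengths in m; the calibration is good to about 2 mm. A picture is of the moment at which its call begins. camera_info takes no time and is no camera call.
- r.job_done(): hands the job in; it is judged then, once.
The state is a dict: "time": time; "qpos": joint angles; "dq": joint speeds; "joint_torque": joint torques, N m; "ee_pos": TCP position; "eef_rot": TCP orientation; "force": force on the tool from outside, world axes, zero at the start; "wrist_torque": the same for the moment, N m; "width": opening from 0.0 (shut) to 1.0 (fully open); "grasp_force": force on a finger pad.
Only numpy, scipy, OpenCV 4.12 (cv2) and the standard library are available. Lean on these libraries where they do the work, as an engineer would, in place of code of your own. Each camera call takes 0.05 s, during which the arm holds its last target. There are 200 camera calls.

## Working session

There is one attempt and no reset: what is moved stays moved. The work goes in short steps, Python scripts to look and compute and a tool call to move; the robot and the scene stay as the last step left them, time stands still between calls to the robot, and variables do not carry over. Pictures are saved under pics/ and viewed, at most 10 in all, crops included, and the job is handed in when it is done.

Besides the shell and the picture viewer there is one more tool, called after "Request:" as name(argument=value, ...) on one line, values as JSON. step_arm: Moves the arm, as the interface text tells. Shifts and turns lie within -1 to 1; 1 stands for 60 mm of shift or 0.08 rad of turn. Its arguments: {"type":"object","properties":{"targets":{"type":"array","items":{"type":"object","properties":{"translation":{"type":"array","items":{"type":"number"}},"turn":{"type":"array","items":{"type":"number"}}}}},"hand":{"type":"number"},"squeeze":{"type":"number"}},"required":["targets"]}

```bash
mkdir -p pics
python3 - <<'E'
from station import r
import cv2,numpy as np
np.set_printoptions(precision=4,suppress=True)
s=r.get_state();print(s)
for n in("scene","top"):
    cv2.imwrite(f"pics/{n}0.png",r.read_camera(n)); i=r.camera_info(n);print(n,i)
E
```

```text
{'time': 0.0, 'qpos': array([57.3857, 15.8797, -1.6002, 72.6489,  0.0009, 84.0771]), 'dq': array([ 0.0029, -0.0265, -0.0131, -0.0474, -0.0612, -0.118 ]), 'joint_torque': array([  0.0001, -44.5506,  29.5203,   0.0162,  -0.0002,  -0.    ]), 'ee_pos': array([0.2803, 0.5578, 0.2551]), 'eef_rot': array([[-0.8934,  0.4492, -0.0012],
       [ 0.4492,  0.8934, -0.0019],
       [ 0.0002, -0.0022, -1.    ]]), 'force': array([0.3374, 0.4762, 0.3089]), 'wrist_torque': array([ 0.0473, -0.0082, -0.0219]), 'grasp_force': 0.0, 'width': 1.000050462124883}
scene {'intrinsics': array([[493.3119,   0.    , 312.162 ],
       [  0.    , 493.3119, 232.8124],
       [  0.    ,   0.    ,   1.    ]]), 'k1': -0.11703879361838801, 'cam_to_world': array([[ 0.8871,  0.3078, -0.344 ,  0.9069],
       [ 0.4614, -0.5655,  0.6836, -0.7135],
       [ 0.0159, -0.7651, -0.6437,  0.8586],
       [ 0.    ,  0.    ,  0.    ,  1.    ]])}
top {'intrinsics': array([[450.8192,   0.    , 322.5448],
       [  0.    , 450.8192, 239.7516],
       [  0.    ,   0.    ,   1.    ]]), 'k1': -0.004878699919751663, 'cam_to_world': array([[ 0.0136, -0.9934,  0.1143,  0.4186],
       [-0.9998, -0.0152, -0.0131,  0.0307],
       [ 0.0148, -0.1141, -0.9934,  1.0205],
       [ 0.    ,  0.    ,  0.    ,  1.    ]])}
```

View pics/scene0.png

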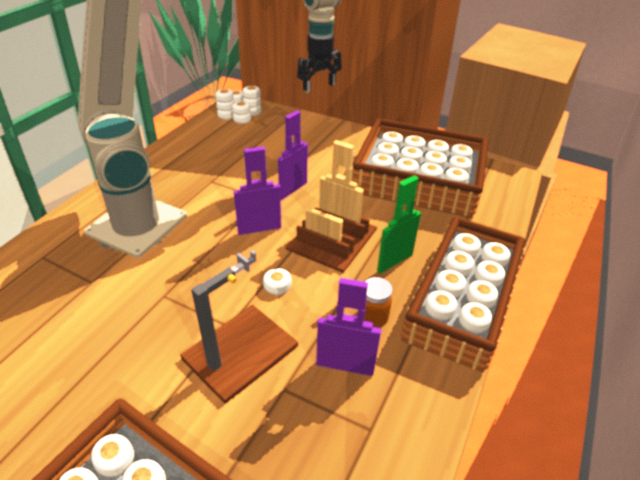

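View pics/top0.png

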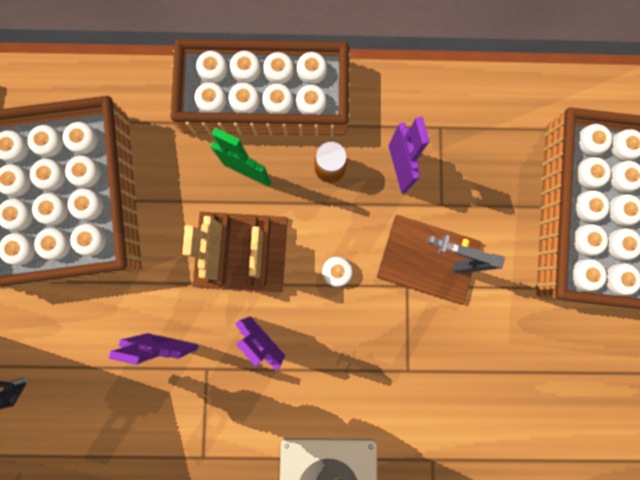

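Scene picture: the wooden board with the handle hole is at scene (342,180), top (205,248). The plain board is at scene (323,226), top (257,248). Look-alikes to leave alone: green, scene (400,225), and three purple, scene (258,195), (293,155) and (348,330). The hook stand is at scene (240,350) with its tip near (250,258), which is top (432,242).

Run:
```python
import cv2,numpy as np
a=cv2.imread('pics/scene0.png');b=cv2.imread('pics/top0.png')
f=lambda im,x,y,w,h:cv2.resize(im[y:y+h,x:x+w],(400,300),interpolation=cv2.INTER_CUBIC)
o=np.vstack([np.hstack([f(a,285,135,120,90),f(a,190,245,80,60)]),np.hstack([f(b,175,200,120,90),f(b,415,217,100,75)])])
cv2.imwrite('pics/crop0.png',o)
```

```text
(no output)
```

View pics/crop0.png

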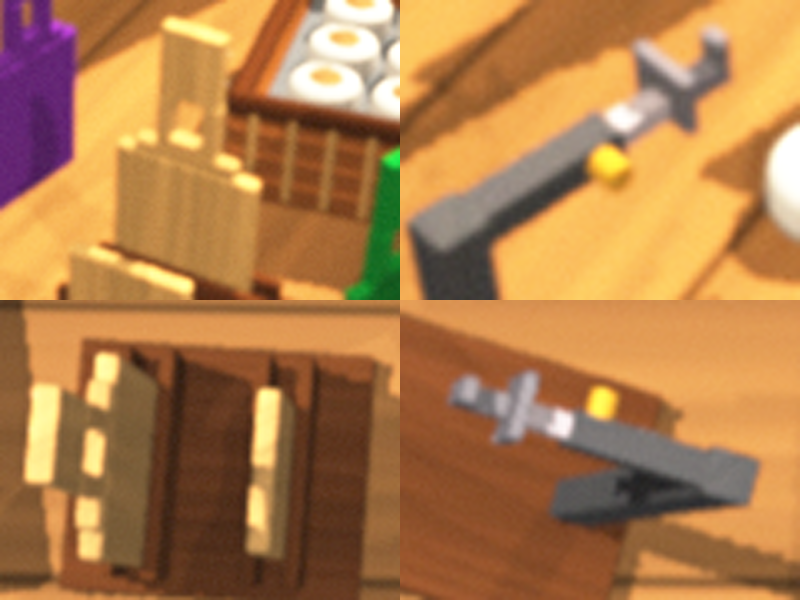

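Top-left of the crop confirms it: the wooden board with the square hole, handle top near scene (344,144) and top view (187,240). The hook's plate and tip are clear in both views: tip at scene (253,252) and top (430,238). Next I triangulate these points.

```bash
cat > h.py <<'E'
from station import r
import cv2,numpy as np
np.set_printoptions(precision=4,suppress=True)
I={n:r.camera_info(n) for n in("scene","top")}
def ray(n,p):
    i=I[n];K=i["intrinsics"];q=cv2.undistortPoints(np.array([[p]],float),K,np.array([i["k1"],0,0,0,0.]))[0,0]
    M=i["cam_to_world"];d=M[:3,:3]@[q[0],q[1],1];return M[:3,3],d/np.linalg.norm(d)
def plane(n,p,z):
    o,d=ray(n,p);return o+d*(z-o[2])/d[2]
def tri(ps,pt):
    A=[];b=[]
    R=[ray("scene",ps),ray("top",pt)]
    for o,d in R:
        P=np.eye(3)-np.outer(d,d);A.append(P);b.append(P@o)
    x=np.linalg.lstsq(np.vstack(A),np.hstack(b),rcond=None)[0]
    return x,max(np.linalg.norm(np.cross(x-o,d)) for o,d in R)
E
python3 - <<'E'
from h import *
S1=lambda x,y:(285+x/3.3333,135+y/3.3333)
S2=lambda x,y:(190+(x-400)/5,245+y/5)
T1=lambda x,y:(175+x/3.3333,200+(y-300)/3.3333)
T2=lambda x,y:(415+(x-400)/4,217+(y-300)/4)
for nm,a,b in [("handle top c",S1(196,31),T1(42,435)),("bladeL/R near",S1(262,183),T1(108,355)),("blade other",S1(120,140),T1(90,555)),
 ("tip top",S2(715,34),T2(464,387)),("plateA",S2(642,42),T2(527,375)),("plateB",S2(690,92),T2(505,440)),("tube end top",S2(610,122),T2(572,422)),("post top",S2(440,222),T2(735,475))]:
    print(nm,*tri(a,b))
print("handle plane .266")
for p in [(33,385),(58,387),(52,485),(25,482)]: print(plane("top",T1(*p),.266))
print("blade top plane .152+.012/.164 ends")
for p in [(108,355),(90,555)]: print(plane("top",T1(*p),.152))
print("plate/tip on planes"); 
for p,z in [((527,375),.254),((505,440),.254),((464,387),.252),((572,422),.243)]: print(plane("top",T2(*p),z))
E
```

```text
handle top c [0.5019 0.2486 0.2624] 0.0009351830177690484
bladeL/R near [0.5629 0.2453 0.1509] 0.0024920588914429842
blade other [0.4443 0.2497 0.1492] 6.947737801425874e-05
tip top [ 0.5116 -0.1669  0.2502] 0.00019347779980765677
plateA [ 0.5088 -0.194   0.2671] 0.007970190122013153
plateB [ 0.4989 -0.1845  0.2298] 0.009550397537950431
tube end top [ 0.4981 -0.2163  0.2412] 0.00016215387115922124
post top [ 0.4759 -0.2864  0.2431] 7.793870061795882e-05
handle plane .266
[0.526  0.2528 0.266 ]
[0.5252 0.2402 0.266 ]
[0.4755 0.2409 0.266 ]
[0.4768 0.2544 0.266 ]
blade top plane .152+.012/.164 ends
[0.5606 0.2436 0.152 ]
[0.4442 0.249  0.152 ]
plate/tip on planes
[ 0.517  -0.1931  0.254 ]
[ 0.4887 -0.1832  0.254 ]
[ 0.5116 -0.1664  0.252 ]
[ 0.498  -0.2157  0.243 ]
```

Request:
step_arm(targets=[{"translation": [0,0,-0.6],"turn": [0,0,0]},{"translation": [0,0,-0.9],"turn": [0,0,0]},{"translation": [0,0,-0.9],"turn": [0,0,-0.6]},{"translation": [0,0,0],"turn": [0,0,-1]},{"translation": [0,0,0],"turn": [0,0,-1]},{"translation": [0,0,0],"turn": [0,0,-1]},{"translation": [0,0,0],"turn": [0,0,-1]},{"translation": [0,0,0],"turn": [0,0,-0.8]},{"translation": [0,0,0],"turn": [0,0,0]}], hand=100, squeeze=60)

```text
time: 1.23
ee_pos: [0.2806, 0.5582, 0.3997]
eef_rot: [[-0.999, 0.035, -0.001], [0.035, 0.999, -0.001], [0.001, -0.001, -1.0]]
force: [-0.6, -0.5, -0.1]
width: 1.0
grasp_force: 0.0
```

```bash
cat >> h.py <<'E'
def go(p,yaw):  # units to reach TCP p with tool y axis at yaw (deg), tool down
    s=r.get_state();R=s["eef_rot"];d=np.array(p)-s["ee_pos"]
    y=np.degrees(np.arctan2(R[1,1],R[0,1]))
    print("t",s["time"],"pos",s["ee_pos"],"yaw",y,"z",R[:,2],"F",s["force"],"w",s["width"],"g",s["grasp_force"])
    print("shift units",R.T@d/.06,"turn z units",-np.radians(yaw-y)/.08,"q",s["qpos"])
E
python3 -c "
from h import *
go((.502,.2475,.40),88)"
```

```text
t 1.225 pos [0.2806 0.5582 0.3997] yaw 88.02231507348968 z [-0.0006 -0.001  -1.    ] F [-0.5688 -0.4569 -0.0504] w 0.999713491329956 g 0.0
shift units [-3.8668 -5.0481 -0.0025] turn z units 0.004868393815242513 q [57.3882 13.8999 12.945  89.114  -0.0002 59.3659]
```

Request:
step_arm(targets=[{"translation": [-0.2,-0.25,0]},{"translation": [-0.4,-0.55,0]},{"translation": [-0.5,-0.65,0]},{"translation": [-0.5,-0.65,0]},{"translation": [-0.5,-0.65,0]},{"translation": [-0.5,-0.65,0]},{"translation": [-0.5,-0.65,0]},{"translation": [-0.4,-0.5,0]},{"translation": [-0.27,-0.35,0]},{"translation": [-0.1,-0.15,0]},{"translation": [0,0,0]}])

```text
invalid input at $.targets[0]: expected keys translation, turn
```

```bash
python3 -c "
from h import *
go((.502,.2475,.26),88)
a=r.read_camera('scene')[80:260,250:430];b=r.read_camera('top')[160:310,110:290]
cv2.imwrite('pics/pre.png',np.hstack([cv2.resize(a,(400,400)),cv2.resize(b,(400,400))]))"
```

```text
t 1.225 pos [0.2806 0.5582 0.3997] yaw 88.02231507348968 z [-0.0006 -0.001  -1.    ] F [-0.5688 -0.4569 -0.0504] w 0.999713491329956 g 0.0
shift units [-3.8682 -5.0457  2.3309] turn z units 0.004868393815242513 q [57.3882 13.8999 12.945  89.114  -0.0002 59.3659]
```

View pics/pre.png

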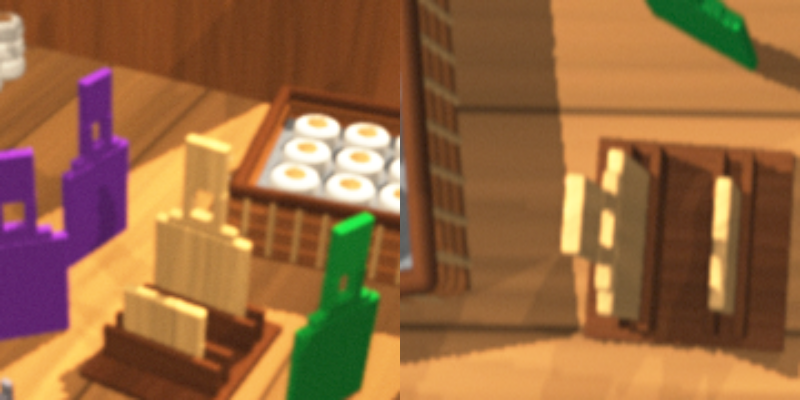

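The move was refused because its rows lacked `turn`, so nothing has moved. The picture shows the board unchanged: handle top at left-pane (208,140) and right-pane (574,215).

Request:
step_arm(targets=[{"translation": [-0.2,-0.25,0],"turn": [0,0,0]},{"translation": [-0.4,-0.55,0],"turn": [0,0,0]},{"translation": [-0.5,-0.65,0],"turn": [0,0,0]},{"translation": [-0.5,-0.65,0],"turn": [0,0,0]},{"translation": [-0.5,-0.65,0],"turn": [0,0,0]},{"translation": [-0.5,-0.65,0],"turn": [0,0,0]},{"translation": [-0.5,-0.65,0],"turn": [0,0,0]},{"translation": [-0.4,-0.5,0],"turn": [0,0,0]},{"translation": [-0.27,-0.35,0],"turn": [0,0,0]},{"translation": [-0.1,-0.15,0],"turn": [0,0,0]},{"translation": [0,0,0],"turn": [0,0,0]}])

```text
time: 2.7
ee_pos: [0.5025, 0.247, 0.4003]
eef_rot: [[-0.999, 0.035, -0.0], [0.035, 0.999, 0.0], [0.0, 0.0, -1.0]]
force: [-0.7, -0.5, -0.4]
width: 1.0
grasp_force: 0.0
```

```bash
python3 -c "
from h import *
go((.502,.2475,.26),88)
a=r.read_camera('scene')[80:260,250:430];b=r.read_camera('top')[160:310,110:290]
cv2.imwrite('pics/pre2.png',np.hstack([cv2.resize(a,(400,400)),cv2.resize(b,(400,400))]))"
```

```text
t 2.7 pos [0.5025 0.247  0.4003] yaw 87.97621829986956 z [-0.0003  0.0001 -1.    ] F [-0.7215 -0.4732 -0.4219] w 0.9996389351176522 g 0.0
shift units [0.0086 0.0075 2.339 ] turn z units -0.005188362112477249 q [19.5553  6.9276  4.6412 87.7262  0.0121 21.5791]
```

View pics/pre2.png

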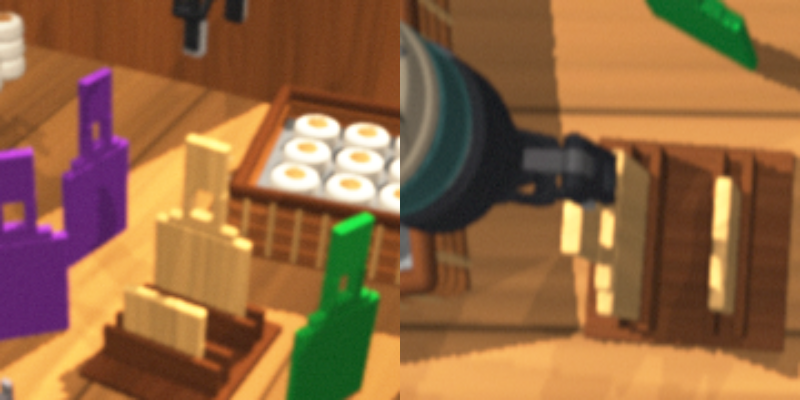

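Both open fingers hang above the handle at left-pane (195,40) and (235,10), so the approach looks good. Descending and closing.

Request:
step_arm(targets=[{"translation": [0,0,0.3],"turn": [0,0,0]},{"translation": [0,0,0.5],"turn": [0,0,0]},{"translation": [0,0,0.5],"turn": [0,0,0]},{"translation": [0,0,0.4],"turn": [0,0,0]},{"translation": [0,0,0.3],"turn": [0,0,0]},{"translation": [0,0,0.2],"turn": [0,0,0]},{"translation": [0,0,0.14],"turn": [0,0,0]},{"translation": [0,0,0],"turn": [0,0,0]}])

```text
time: 3.8
ee_pos: [0.5025, 0.2477, 0.2596]
eef_rot: [[-0.999, 0.034, -0.0], [0.034, 0.999, -0.0], [0.0, -0.0, -1.0]]
force: [-0.1, -0.2, 0.3]
width: 0.997
grasp_force: 0.0
```

Request:
step_arm(targets=[{"translation": [0,0,0],"turn": [0,0,0]},{"translation": [0,0,0],"turn": [0,0,0]},{"translation": [0,0,0],"turn": [0,0,0]},{"translation": [0,0,0],"turn": [0,0,0]},{"translation": [0,0,0],"turn": [0,0,0]},{"translation": [0,0,0],"turn": [0,0,0]},{"translation": [0,0,0],"turn": [0,0,0]},{"translation": [0,0,0],"turn": [0,0,0]},{"translation": [0,0,0],"turn": [0,0,0]}], hand=0, squeeze=60)

```text
time: 4.92
ee_pos: [0.5029, 0.2478, 0.2603]
eef_rot: [[-0.999, 0.034, 0.001], [0.034, 0.999, 0.0], [-0.001, 0.0, -1.0]]
force: [0.6, 0.6, 3.0]
width: 0.153
grasp_force: 59.0
```

Request:
step_arm(targets=[{"translation": [0,0,-0.1],"turn": [0,0,0]},{"translation": [0,0,-0.2],"turn": [0,0,0]},{"translation": [0,0,-0.4],"turn": [0,0,0]},{"translation": [0,0,-0.5],"turn": [0,0,0]},{"translation": [0,0,-0.5],"turn": [0,0,0]},{"translation": [0,0,-0.4],"turn": [0,0,0]},{"translation": [0,0,-0.3],"turn": [0,0,0]},{"translation": [0,0,-0.1],"turn": [0,0,0]},{"translation": [0,0,0],"turn": [0,0,0]}])

```text
time: 6.05
ee_pos: [0.5025, 0.2477, 0.4097]
eef_rot: [[-0.999, 0.034, -0.0], [0.034, 0.999, -0.0], [0.0, -0.0, -1.0]]
force: [0.4, 0.3, -2.8]
width: 0.148
grasp_force: 58.5
```

```bash
python3 -c "
from h import *
t=np.array([.5082,-.1782]);u=np.array([.284,.959])
p=t+.07*u
go((*p,.41),73.5)
R=r.get_state()['eef_rot']"
```

```text
t 6.05 pos [0.5025 0.2477 0.4097] yaw 88.06284560442344 z [-0.0004 -0.0002 -1.    ] F [ 0.4018  0.2771 -2.7882] w 0.14767581858548903 g 58.52147698402405
shift units [-0.6279 -5.9618 -0.0047] turn z units 3.17712005320966 q [19.6303  6.9662  5.7753 88.8332 -0.002  21.5675]
```

Request:
step_arm(targets=[{"translation": [0,-0.2,0],"turn": [0,0,0]},{"translation": [-0.03,-0.4,0],"turn": [0,0,0]},{"translation": [-0.1,-0.6,0],"turn": [0,0,0]},{"translation": [-0.1,-0.7,0],"turn": [0,0,0]},{"translation": [-0.1,-0.7,0],"turn": [0,0,0]},{"translation": [-0.1,-0.7,0],"turn": [0,0,0]},{"translation": [-0.1,-0.7,0],"turn": [0,0,0]},{"translation": [-0.1,-0.7,0],"turn": [0,0,0]},{"translation": [0,-0.6,0],"turn": [0,0,0]},{"translation": [0,-0.4,0],"turn": [0,0,0]},{"translation": [0,-0.2,0],"turn": [0,0,0]},{"translation": [0,-0.06,0],"turn": [0,0,0]}])

```text
time: 7.55
ee_pos: [0.5278, -0.1114, 0.4093]
eef_rot: [[-0.999, 0.035, -0.001], [0.035, 0.999, 0.001], [0.001, 0.001, -1.0]]
force: [0.9, 0.2, -1.5]
width: 0.158
grasp_force: 58.6
```

Request:
step_arm(targets=[{"translation": [0,0,0],"turn": [0,0,0.3]},{"translation": [0,0,0],"turn": [0,0,0.6]},{"translation": [0,0,0],"turn": [0,0,0.7]},{"translation": [0,0,0],"turn": [0,0,0.7]},{"translation": [0,0,0],"turn": [0,0,0.6]},{"translation": [0,0,0],"turn": [0,0,0.28]},{"translation": [0,0,0],"turn": [0,0,0]},{"translation": [0,0,0],"turn": [0,0,0]}])

```text
time: 8.55
ee_pos: [0.5283, -0.1107, 0.4099]
eef_rot: [[-0.959, 0.284, 0.0], [0.284, 0.959, 0.0], [-0.0, 0.0, -1.0]]
force: [-0.3, -0.2, -2.0]
width: 0.151
grasp_force: 58.5
```

```bash
python3 -c "
from h import *
t=np.array([.5082,-.1782]);u=np.array([.284,.959])
p=t+.07*u
go((*p,.312),73.5)
a=r.read_camera('scene');b=r.read_camera('top')
cv2.imwrite('pics/s3.png',a);cv2.imwrite('pics/t3.png',b)
cv2.imwrite('pics/h3.png',np.hstack([cv2.resize(a[80:330,160:360],(400,500)),cv2.resize(b[150:350,360:520],(400,500))]))"
```

```text
t 8.55 pos [ 0.5283 -0.1107  0.4099] yaw 73.5207683876585 z [ 0.      0.0001 -1.    ] F [-0.2659 -0.1671 -2.0344] w 0.15094463715704862 g 58.54176700115204
shift units [ 0.0009 -0.0071  1.632 ] turn z units 0.004530959312143683 q [-18.6988   4.7759   3.3642  88.5883   0.0035  -2.2196]
```

View pics/h3.png

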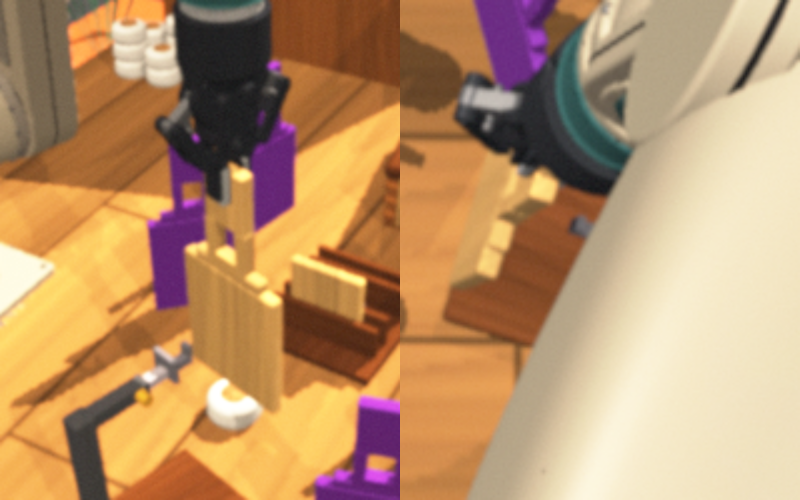

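The right pane shows the board hanging vertically in the grip at (500,220), with the hook tip ahead of it at (580,225). In the left pane the tip is at (187,350) and the hole at (230,225), below the fingertips. Descending to hole height.

Request:
step_arm(targets=[{"translation": [0,0,0.15],"turn": [0,0,0]},{"translation": [0,0,0.3],"turn": [0,0,0]},{"translation": [0,0,0.4],"turn": [0,0,0]},{"translation": [0,0,0.4],"turn": [0,0,0]},{"translation": [0,0,0.25],"turn": [0,0,0]},{"translation": [0,0,0.13],"turn": [0,0,0]},{"translation": [0,0,0],"turn": [0,0,0]},{"translation": [0,0,0],"turn": [0,0,0]}])

```text
time: 9.65
ee_pos: [0.5288, -0.1111, 0.3131]
eef_rot: [[-0.959, 0.284, 0.002], [0.284, 0.959, -0.001], [-0.002, -0.0, -1.0]]
force: [-0.1, 0.3, -1.9]
width: 0.149
grasp_force: 58.6
```

```bash
python3 -c "
from h import *
t=np.array([.5082,-.1782]);u=np.array([.284,.959])
go((*t,.3123),73.5)
a=r.read_camera('scene');b=r.read_camera('top')
cv2.imwrite('pics/s4.png',a);cv2.imwrite('pics/t4.png',b)
cv2.imwrite('pics/h4.png',np.hstack([cv2.resize(a[170:290,215:311],(400,500),interpolation=2),cv2.resize(b[190:290,380:460],(400,500),interpolation=2)]))"
```

```text
t 9.65 pos [ 0.5288 -0.1111  0.3131] yaw 73.48752417947601 z [ 0.0017 -0.0006 -1.    ] F [-0.0922  0.2656 -1.879 ] w 0.1494285098511985 g 58.553107380867004
shift units [ 0.0116 -1.1693  0.0127] turn z units -0.002721801812893554 q [-18.7237   5.719   -6.9848  77.1952  -0.0001  -2.2112]
```

View pics/h4.png

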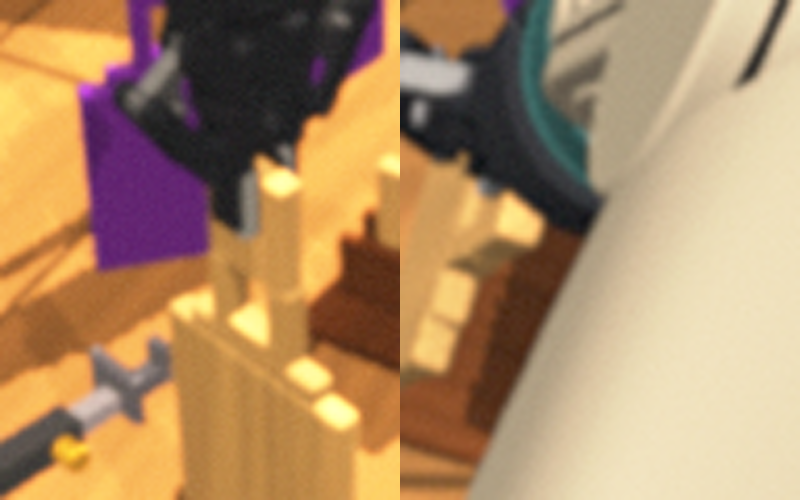

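The left pane shows the hook tip at (158,345), just in front of the board face. The handle is held upright, the hole's lower edge is lit at (250,322) and the fingertip ends at (248,235). Checking heights on the board's plane.

Run:
```python
from h import *
s=r.get_state();T=s["ee_pos"];R=s["eef_rot"];n=R[:,1]
def pl(x,y,off):
    o,d=ray("scene",(215+x/4.1667,170+y/4.1667));q=o+d*(((T+n*off-o)@n)/(d@n))-T
    return np.array([q@R[:,0],q@n,q[2]+T[2]])*1000
for nm,x,y,o,e in [("hole bottom c",250,322,0,(0,224.8)),("blade top L face corner",174,310,-.007,204.8),("blade top R face corner",322,425,-.007,204.8),("fingertip",250,235,-.012,288),("handle top R back corner",285,165,.007,318.8),("handle top R front",282,195,-.007,318.8)]:
    print(nm,pl(x,y,o),"expect",e)
```

```text
hole bottom c [  6.3864   0.     220.9315] expect (0, 224.8)
blade top L face corner [ 53.57   -7.    203.288] expect 204.8
blade top R face corner [-48.3731  -7.     196.8832] expect 204.8
fingertip [-10.0524 -12.     289.6576] expect 288
handle top R back corner [-13.1629   7.     319.4641] expect 318.8
handle top R front [-26.0486  -7.     317.9715] expect 318.8
```

Request:
step_arm(targets=[{"translation": [0.01,-0.1,0],"turn": [0,0,0]},{"translation": [0,-0.2,0],"turn": [0,0,0]},{"translation": [0,-0.2,0],"turn": [0,0,0]},{"translation": [0,-0.12,0],"turn": [0,0,0]},{"translation": [0,-0.05,0],"turn": [0,0,0]},{"translation": [0,0,0],"turn": [0,0,0]}])

```text
time: 10.5
ee_pos: [0.5161, -0.1495, 0.3121]
eef_rot: [[-0.959, 0.285, -0.0], [0.285, 0.959, 0.0], [0.0, 0.0, -1.0]]
force: [-0.9, -0.2, -2.5]
width: 0.157
grasp_force: 58.6
```

Request:
step_arm(targets=[{"translation": [0,-0.03,0],"turn": [0,0,0]},{"translation": [0,-0.03,0],"turn": [0,0,0]},{"translation": [0,-0.03,0],"turn": [0,0,0]},{"translation": [0,-0.03,0],"turn": [0,0,0]},{"translation": [0,-0.03,0],"turn": [0,0,0]}])

```text
time: 11.12
ee_pos: [0.5136, -0.158, 0.3121]
eef_rot: [[-0.959, 0.284, 0.0], [0.284, 0.959, -0.0], [-0.0, 0.0, -1.0]]
force: [-0.1, -0.4, -2.1]
width: 0.153
grasp_force: 58.6
```

Request:
step_arm(targets=[{"translation": [0,-0.03,0],"turn": [0,0,0]},{"translation": [0,-0.03,0],"turn": [0,0,0]},{"translation": [0,-0.03,0],"turn": [0,0,0]},{"translation": [0,-0.03,0],"turn": [0,0,0]},{"translation": [0,-0.03,0],"turn": [0,0,0]},{"translation": [0,0,0],"turn": [0,0,0]}])

```text
time: 11.88
ee_pos: [0.5111, -0.1667, 0.3121]
eef_rot: [[-0.959, 0.284, -0.0], [0.284, 0.959, 0.0], [0.0, 0.0, -1.0]]
force: [0.6, -0.2, -2.1]
width: 0.157
grasp_force: 58.6
```

```bash
python3 -c "
from h import *
t=np.array([.5082,-.1782]);u=np.array([.284,.959])
go((*t,.3123),73.5)
a=r.read_camera('scene')
cv2.imwrite('pics/h5.png',cv2.resize(a[180:300,195:291],(640,600)[:2] if 0 else (480,600),interpolation=2))"
```

```text
t 11.875 pos [ 0.5111 -0.1667  0.3121] yaw 73.47491440634441 z [-0.  0. -1.] F [ 0.5636 -0.1795 -2.108 ] w 0.15700601447613854 g 58.590227365493774
shift units [-0.0082 -0.1974 -0.0034] turn z units -0.005472827551342939 q [-24.9558   5.5192  -7.3213  77.1602   0.0005  -8.4307]
```

View pics/h5.png

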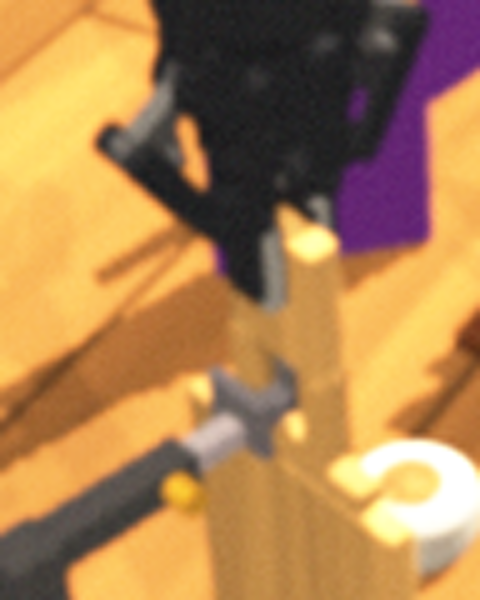

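The tip at (285,385) has entered the hole, and the plate at (240,400) is still just clear of the board face, with no contact force. Now creeping towards the plate.

Request:
step_arm(targets=[{"translation": [0,-0.025,0],"turn": [0,0,0]},{"translation": [0,-0.025,0],"turn": [0,0,0]},{"translation": [0,-0.025,0],"turn": [0,0,0]},{"translation": [0,-0.025,0],"turn": [0,0,0]},{"translation": [0,0,0],"turn": [0,0,0]}])

```text
time: 12.55
ee_pos: [0.5094, -0.1724, 0.3121]
eef_rot: [[-0.959, 0.284, -0.0], [0.284, 0.959, -0.0], [0.0, -0.0, -1.0]]
force: [-0.4, 0.4, -0.4]
width: 0.157
grasp_force: 58.6
```

Request:
step_arm(targets=[{"translation": [0,-0.02,0],"turn": [0,0,0]},{"translation": [0,-0.02,0],"turn": [0,0,0]},{"translation": [0,0,0],"turn": [0,0,0]}])

```text
time: 12.92
ee_pos: [0.5087, -0.1747, 0.3121]
eef_rot: [[-0.959, 0.284, 0.0], [0.284, 0.959, 0.0], [-0.0, 0.0, -1.0]]
force: [0.8, -0.4, -2.2]
width: 0.155
grasp_force: 58.6
```

Request:
step_arm(targets=[{"translation": [0,-0.015,0],"turn": [0,0,0]},{"translation": [0,-0.015,0],"turn": [0,0,0]},{"translation": [0,0,0],"turn": [0,0,0]}])

```text
time: 13.3
ee_pos: [0.5082, -0.1764, 0.3121]
eef_rot: [[-0.959, 0.284, 0.0], [0.284, 0.959, -0.0], [-0.0, -0.0, -1.0]]
force: [0.1, 0.4, -2.3]
width: 0.155
grasp_force: 58.6
```

Request:
step_arm(targets=[{"translation": [0,-0.01,0],"turn": [0,0,0]},{"translation": [0,-0.01,0],"turn": [0,0,0]},{"translation": [0,0,0],"turn": [0,0,0]}])

```text
time: 13.68
ee_pos: [0.5079, -0.1775, 0.3121]
eef_rot: [[-0.959, 0.284, -0.0], [0.284, 0.959, 0.0], [0.0, 0.0, -1.0]]
force: [-0.3, 0.4, -1.6]
width: 0.154
grasp_force: 58.6
```

Request:
step_arm(targets=[{"translation": [0,-0.01,0],"turn": [0,0,0]},{"translation": [0,-0.01,0],"turn": [0,0,0]},{"translation": [0,0,0],"turn": [0,0,0]}])

```text
time: 14.05
ee_pos: [0.5075, -0.1787, 0.3121]
eef_rot: [[-0.959, 0.284, -0.0], [0.284, 0.959, -0.0], [0.0, -0.0, -1.0]]
force: [0.4, -0.4, -0.7]
width: 0.15
grasp_force: 58.6
```

Request:
step_arm(targets=[{"translation": [0,-0.01,0],"turn": [0,0,0]},{"translation": [0,0,0],"turn": [0,0,0]}])

```text
time: 14.3
ee_pos: [0.5074, -0.1793, 0.3121]
eef_rot: [[-0.959, 0.284, 0.0], [0.284, 0.959, 0.0], [0.0, 0.0, -1.0]]
force: [-0.2, 0.8, -2.0]
width: 0.153
grasp_force: 58.6
```

Request:
step_arm(targets=[{"translation": [0,-0.01,0],"turn": [0,0,0]},{"translation": [0,0,0],"turn": [0,0,0]}])

```text
time: 14.55
ee_pos: [0.5072, -0.1798, 0.3121]
eef_rot: [[-0.959, 0.284, -0.0], [0.284, 0.959, -0.0], [0.0, -0.0, -1.0]]
force: [0.3, 0.2, -2.5]
width: 0.154
grasp_force: 58.6
```

Request:
step_arm(targets=[{"translation": [0,-0.01,0],"turn": [0,0,0]},{"translation": [0,0,0],"turn": [0,0,0]}])

```text
time: 14.8
ee_pos: [0.507, -0.1804, 0.3121]
eef_rot: [[-0.959, 0.284, 0.0], [0.284, 0.959, -0.0], [-0.0, -0.0, -1.0]]
force: [0.2, -0.2, -2.6]
width: 0.158
grasp_force: 58.6
```

Request:
step_arm(targets=[{"translation": [0,-0.01,0],"turn": [0,0,0]},{"translation": [0,0,0],"turn": [0,0,0]}])

```text
time: 15.05
ee_pos: [0.5069, -0.1806, 0.3121]
eef_rot: [[-0.959, 0.284, 0.0], [0.284, 0.959, 0.001], [-0.0, 0.001, -1.0]]
force: [0.1, 2.1, -0.8]
width: 0.155
grasp_force: 58.6
```

Request:
step_arm(targets=[{"translation": [0,-0.01,0],"turn": [0,0,0]},{"translation": [0,0,0],"turn": [0,0,0]}])

```text
time: 15.3
ee_pos: [0.5069, -0.1808, 0.3121]
eef_rot: [[-0.959, 0.284, 0.001], [0.284, 0.959, 0.002], [-0.0, 0.002, -1.0]]
force: [-0.0, 4.2, -1.0]
width: 0.157
grasp_force: 58.7
```

Request:
step_arm(targets=[{"translation": [0,-0.01,0],"turn": [0,0,0]},{"translation": [0,0,0],"turn": [0,0,0]}])

```text
time: 15.55
ee_pos: [0.5068, -0.181, 0.3122]
eef_rot: [[-0.959, 0.284, 0.001], [0.284, 0.959, 0.003], [-0.0, 0.003, -1.0]]
force: [0.7, 5.9, -0.7]
width: 0.159
grasp_force: 58.7
```

Touch found: the board's face meets the plate at TCP y ≈ -0.1805. I back off about 2 mm from the contact point to centre the board in the throat, then lower.

Request:
step_arm(targets=[{"translation": [0,0.03,0],"turn": [0,0,0]},{"translation": [0,0.03,0],"turn": [0,0,0]},{"translation": [0,0,0],"turn": [0,0,0]}])

```text
time: 15.92
ee_pos: [0.5074, -0.1792, 0.3121]
eef_rot: [[-0.959, 0.284, -0.0], [0.284, 0.959, -0.002], [-0.0, -0.002, -1.0]]
force: [0.5, -0.4, -1.9]
width: 0.152
grasp_force: 58.8
```

Request:
step_arm(targets=[{"translation": [0,0,0.03],"turn": [0,0,0]},{"translation": [0,0,0.03],"turn": [0,0,0]},{"translation": [0,0,0.03],"turn": [0,0,0]},{"translation": [0,0,0],"turn": [0,0,0]}])

```text
time: 16.42
ee_pos: [0.5074, -0.1786, 0.3064]
eef_rot: [[-0.959, 0.284, -0.001], [0.284, 0.959, 0.0], [0.001, -0.0, -1.0]]
force: [0.8, 0.1, -1.1]
width: 0.151
grasp_force: 58.8
```

Request:
step_arm(targets=[{"translation": [0,0,0.02],"turn": [0,0,0]},{"translation": [0,0,0.02],"turn": [0,0,0]},{"translation": [0,0,0.02],"turn": [0,0,0]},{"translation": [0,0,0],"turn": [0,0,0]}])

```text
time: 16.92
ee_pos: [0.5075, -0.1786, 0.303]
eef_rot: [[-0.959, 0.284, -0.0], [0.284, 0.959, 0.0], [0.0, 0.0, -1.0]]
force: [0.5, 0.4, -1.8]
width: 0.153
grasp_force: 58.8
```

Request:
step_arm(targets=[{"translation": [0,0,0.02],"turn": [0,0,0]},{"translation": [0,0,0.02],"turn": [0,0,0]},{"translation": [0,0,0.02],"turn": [0,0,0]},{"translation": [0,0,0],"turn": [0,0,0]}])

```text
time: 17.42
ee_pos: [0.5075, -0.1786, 0.2993]
eef_rot: [[-0.959, 0.284, -0.0], [0.284, 0.959, 0.0], [0.0, 0.0, -1.0]]
force: [0.7, 0.1, -1.9]
width: 0.15
grasp_force: 58.8
```

Request:
step_arm(targets=[{"translation": [0,0,0.015],"turn": [0,0,0]},{"translation": [0,0,0.015],"turn": [0,0,0]},{"translation": [0,0,0],"turn": [0,0,0]}])

```text
time: 17.8
ee_pos: [0.5075, -0.1786, 0.2976]
eef_rot: [[-0.959, 0.284, -0.0], [0.284, 0.959, 0.0], [0.0, 0.0, -1.0]]
force: [0.3, -0.0, -1.8]
width: 0.156
grasp_force: 58.8
```

Request:
step_arm(targets=[{"translation": [0,0,0.01],"turn": [0,0,0]},{"translation": [0,0,0.01],"turn": [0,0,0]},{"translation": [0,0,0],"turn": [0,0,0]}])

```text
time: 18.18
ee_pos: [0.5075, -0.1786, 0.2964]
eef_rot: [[-0.959, 0.284, -0.0], [0.284, 0.959, 0.0], [0.0, -0.0, -1.0]]
force: [0.9, -0.0, -2.0]
width: 0.153
grasp_force: 58.8
```

Request:
step_arm(targets=[{"translation": [0,0,0.01],"turn": [0,0,0]},{"translation": [0,0,0.01],"turn": [0,0,0]},{"translation": [0,0,0],"turn": [0,0,0]}])

```text
time: 18.55
ee_pos: [0.5075, -0.1786, 0.2952]
eef_rot: [[-0.959, 0.284, -0.0], [0.284, 0.959, 0.0], [0.0, 0.0, -1.0]]
force: [0.2, -0.3, -1.2]
width: 0.154
grasp_force: 58.8
```

Request:
step_arm(targets=[{"translation": [0,0,0.01],"turn": [0,0,0]},{"translation": [0,0,0],"turn": [0,0,0]}])

```text
time: 18.8
ee_pos: [0.5075, -0.1786, 0.2946]
eef_rot: [[-0.959, 0.284, -0.0], [0.284, 0.959, 0.0], [0.0, -0.0, -1.0]]
force: [0.4, -0.8, -1.7]
width: 0.153
grasp_force: 58.8
```

Request:
step_arm(targets=[{"translation": [0,0,0.01],"turn": [0,0,0]},{"translation": [0,0,0],"turn": [0,0,0]}])

```text
time: 19.05
ee_pos: [0.5076, -0.1787, 0.2943]
eef_rot: [[-0.959, 0.284, 0.0], [0.284, 0.959, -0.0], [-0.0, -0.0, -1.0]]
force: [-0.2, 0.5, -1.7]
width: 0.157
grasp_force: 59.0
```

Request:
step_arm(targets=[{"translation": [0,0,0.01],"turn": [0,0,0]},{"translation": [0,0,0],"turn": [0,0,0]}])

```text
time: 19.3
ee_pos: [0.5076, -0.1787, 0.2943]
eef_rot: [[-0.959, 0.284, 0.001], [0.284, 0.959, -0.0], [-0.001, -0.0, -1.0]]
force: [-0.7, 0.9, 3.5]
width: 0.154
grasp_force: 59.4
```

Seated: contact at TCP z 0.2943, where hole_top would be at the throat floor height. Easing off and opening.

Request:
step_arm(targets=[{"translation": [0,0,-0.01],"turn": [0,0,0]},{"translation": [0,0,0],"turn": [0,0,0]}])

```text
time: 19.55
ee_pos: [0.5076, -0.1787, 0.2943]
eef_rot: [[-0.959, 0.284, 0.0], [0.284, 0.959, -0.0], [-0.0, -0.0, -1.0]]
force: [-0.5, 0.5, 1.8]
width: 0.155
grasp_force: 59.3
```

Request:
step_arm(targets=[{"translation": [0,0,0],"turn": [0,0,0]},{"translation": [0,0,0],"turn": [0,0,0]},{"translation": [0,0,0],"turn": [0,0,0]},{"translation": [0,0,0],"turn": [0,0,0]},{"translation": [0,0,0],"turn": [0,0,0]},{"translation": [0,0,0],"turn": [0,0,0]}], hand=55)

```text
time: 20.3
ee_pos: [0.5075, -0.1786, 0.2941]
eef_rot: [[-0.959, 0.284, 0.0], [0.284, 0.959, 0.0], [-0.0, 0.0, -1.0]]
force: [-0.3, 0.7, 0.4]
width: 0.549
grasp_force: 0.0
```

```bash
python3 -c "
from h import *
go((.5076,-.1787,.3943),73.5)
a=r.read_camera('scene')
cv2.imwrite('pics/h6.png',cv2.resize(a[180:330,180:300],(480,600),interpolation=2))"
```

```text
t 20.3 pos [ 0.5075 -0.1786  0.2941] yaw 73.48789592791633 z [ 0.  0. -1.] F [-0.3156  0.6607  0.4171] w 0.5490470309056771 g 0.0
shift units [-0.0011 -0.0006 -1.6699] turn z units -0.002640698884485337 q [-26.2762   5.9669  -8.9738  75.0586   0.0013  -9.7641]
```

View pics/h6.png

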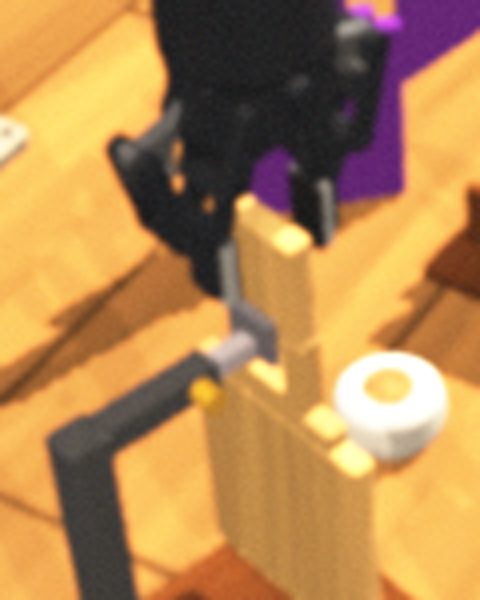

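The board hangs on the hook at (265,330), and the fingers at (225,270) and (320,210) are clear of it. Retreating straight up.

Request:
step_arm(targets=[{"translation": [0,0,-0.1],"turn": [0,0,0]},{"translation": [0,0,-0.2],"turn": [0,0,0]},{"translation": [0,0,-0.4],"turn": [0,0,0]},{"translation": [0,0,-0.5],"turn": [0,0,0]},{"translation": [0,0,-0.5],"turn": [0,0,0]},{"translation": [0,0,-0.3],"turn": [0,0,0]},{"translation": [0,0,0],"turn": [0,0,0]},{"translation": [0,0,0],"turn": [0,0,0]},{"translation": [0,0,0],"turn": [0,0,0]},{"translation": [0,0,0],"turn": [0,0,0]}])

```text
time: 21.6
ee_pos: [0.5072, -0.1785, 0.413]
eef_rot: [[-0.959, 0.284, -0.002], [0.284, 0.959, 0.001], [0.002, 0.0, -1.0]]
force: [0.5, 0.0, 0.7]
width: 0.552
grasp_force: 0.0
```

```bash
python3 -c "
from h import *
a=r.read_camera('scene');b=r.read_camera('scene')
print(np.abs(a.astype(int)-b).max(), r.get_state()['time'])
cv2.imwrite('pics/h7.png',cv2.resize(a[150:390,180:420],(600,600),interpolation=2))"
```

```text
47 21.7
```

View pics/h7.png

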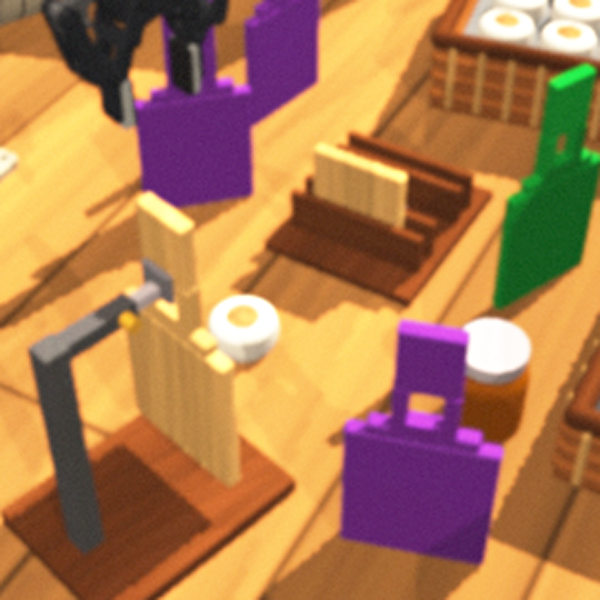

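The board hangs home on the hook at (165,285). The plain board at (360,185), pastry at (243,330) and jar at (495,380) are in place, and the gripper is well clear.

```bash
python3 -c "
from station import r
print(r.job_done())"
```

```text
the job is handed in; nothing more can be done
None
```

The wooden board hangs fully home on the stand's hook and is released, at about 22 s; the highest contact force I read was about 6 N, the plain board, jar and pastry look unmoved, and the job is handed in with no verdict shown.

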